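# Fit the large drive cog to the syrup filler's splined hub

### The job

Put the larger of the two white cogs on the upright splined hub of the drive unit: turn it so that its open keyway matches the hub's one wide master spline, and slide it down until it sits fully home and flat on the hub's flange. Let go of it, and leave the smaller cog where it lies.

Things in the scene. Friction and masses are not known exactly. Their poses are not given: they have to be found in the camera images.
- large_cog_grip (a point): Larger white cog, to be fitted, lying flat: disc 112 mm over its 18 teeth, 10 mm thick, with a square boss 48 x 48 mm (sides along x, y) up to 56 mm above the underside; 0.15 to 0.3 kg. Point: on its axis, 36 mm above the underside, where the boss is gripped across two opposite faces. Bore 30 mm wide right through; its one keyway, 11 mm wide, runs out through the boss's face at +x. z up.
- small_cog_grip (a point): Smaller white cog, to be left alone: same boss, bore and keyway, but only 68 mm across its 10 teeth. Point: on its axis, 36 mm above its underside; axes as for the larger cog.
- hub (a point): Upright steel hub on a fixed gearbox (120 mm square, blue motor on +y side, all below 58 mm). Point: on its axis, on top of the flange, 58 mm above the bench: the cog's underside rests here, its grip point 36 mm higher. Hub 23 mm wide, tapering from 30 mm up to its tip 46 mm up. Master spline: 4.8 mm wide, at +x, 20 mm out from the axis, 28 mm high; 10 degrees of play in the keyway. z up.
There are look-alikes about, which are no part of the job. What is shaped like the part that bears large_cog_grip but black, orange or pink is not meant.

How it is judged:
By the outcome, as a careful person would: the job done as asked, in the order asked, and still so for the second after the job is handed in, with the robot touching nothing.
It also fails if it takes over 40 s, if anything falls off the work surface, if the arm or the gripper's body presses on something with over 40 N, if the wrist force passes 120 N, or if a joint passes its speed limit or range.

### The arm

A 7-joint arm with a two-finger parallel gripper is mounted at the origin on the work surface. World frame = base frame: x ahead of the robot, y to its left, z up, the work surface at z = 0. Lengths are in m, angles in rad, forces in N, time in s.
With the tool pointing down it reaches from about 0.4 to 0.85 m from the base axis. Payload 10.4 kg.
Tool frame: the origin (TCP) lies midway between the tips of the shut fingers; the grasp point (between the pads) lies 19 mm behind it (manip.tcp_to_grasp is the distance from the TCP to the grasp point, in m); x points along the fingers, y is the direction in which the jaws open and shut, and the axes are right-handed (so a half turn about x gives the same grasp; the last joint's range is limited). The gripper opens to 85 mm and grips with 20 to 120 N. Pads are 22 mm wide; open, the fingers measure 114 mm over their backs; the gripper's body (76 mm by 85 mm) begins 54 mm behind the grasp point. The pads swing forward as they close: fully open they stand 13 mm farther back than shut.
Start: joints at [1.174, 0.332, -0.065, 1.46, 0.022, 1.35, -0.088], TCP at [0.228, -0.582, 0.192] pointing down, gripper open.
Joint ranges: [-2.6, 2.6], [-0.5, 2.12], [-1.47, 1.34], [0.16, 2.42], [-1.27, 4.41], [0.06, 2.06], [-2.6, 2.6]. Speed limits (rad/s): [2.22, 2.22, 2.79, 2.79, 3.14, 3.14, 3.14].

### API

Orientations are given as a unit quaternion [x, y, z, w].
In Python, from workcell import monitor, viewer, manip gives the robot as it stands. The module is installed in compiled form; this text tells all that it offers.
- The arm moves only by the tool send_rows, never from a script. Its arguments are lists of equal length, an entry for each row: "grip": the closure in counts, from 0 (fully open) to 255 (shut); "offset": the shift along the tool's x, y, z in mm, a list of three; "twist": the turn about the tool's x in degrees. In form: {"grip": [grip, ...], "offset": [[tx, ty, tz], ...], "twist": [twist, ...]}. A call has exactly 5 rows; each row is the pose to reach, as a shift and turn from the pose commanded when the call began, along the tool's axes at that moment; what a row does not reach only later rows make up. A row lasts 1/12 s, in which the tool goes at most 41.7 mm and 7.16 degrees, less where a joint would pass 70% of its speed; a pose out of reach is approached as far as the arm can. A call with a gripper value outside its range is refused whole. The fingers move at their own pace and stop on an object; "newtons" is the grip in N (left out, the last holds). Time passes only in rows, so rows that repeat a pose let the fingers close, or fill a call up. It gives the time, the measured TCP pose, the force and the opening at its end, in the units of the state.
- monitor.get_obs(): the state, without advancing time (a new reading comes with each control period).
- viewer.camera(name): name is "scene" or "side" or "wrist"; returns (picture, depth): 384x512x3 uint8, blue, green, red; 384x512 float32, m along the optical axis (not along the pixel's ray), 0 where there is no reading.
- viewer.camera_model(name): a dict with "camera_matrix" (3x3 intrinsics, pixels), "R" (3x3) and "t" (3): a world point X has camera coordinates R X + t; the wrist camera has in their place "mount" (4x4, takes a point from camera to tool coordinates, whose origin is the TCP and whose axes are the tool frame's). Camera axes: x right, y down, z forward; pixel columns grow to the right and rows downward; lengths in m; the calibration is good to about 2 mm. A picture is of the moment at which its call begins: read the wrist's pose just before it. camera_model takes no time and is no camera call.
- manip.hand_in(): hands the job in, once; it reports no verdict.
Trained networks look in the newest picture that a camera, given by its name, has taken for a name from the list of things; names that differ only in an ending like _2 or _b are one class to them, and where a whole thing is asked for, a point or a joint stands for the part that bears it (a point fixed in the world has none). Each returns a list of dicts, best first, with "score" (0 to 1); they miss things now and then, are a little off and sometimes report something else, mostly with a low value. They report only what shows in the picture. A call takes as long as a camera call. They do not tell look-alikes from the thing itself.
- viewer.recognise(target, camera): "box" ([left, top, width, height] in pixels, round what is visible of it).
- viewer.regions_of(target, camera): "region" (384x512 bool, what is visible of it) and "box" ([left, top, width, height] in pixels, round what is visible of it).
- viewer.spot_point(target, camera): "position" ([column, row] in pixels: a listed point, or the origin of a listed thing).
The state is a dict: "clock": time; "joint_pos": joint angles; "joint_velocities": joint speeds; "tau": joint torques, N m; "position": TCP position; "ee_rot": TCP orientation; "ft_force": force on the tool from outside, world axes, zero at the start; "torque": the same for the moment, N m; "grip_width": opening from 0.0 (shut) to 1.0 (fully open).
Only numpy, scipy, OpenCV 4.12 (cv2) and the standard library are available. Lean on these libraries where they do the work, as an engineer would, in place of code of your own. Each camera call takes 0.05 s, during which the arm holds its last target.

## Working session

There is one attempt and no reset: what is moved stays moved. The work goes in short steps, Python scripts to look and compute and a tool call to move; the robot and the scene stay as the last step left them, time stands still between calls to the robot, and variables do not carry over. Pictures are saved under pics/ and viewed, and the job is handed in when it is done.

Besides the shell and the picture viewer there is one more tool, called after ">>>" as a command line: name --pt "numbers of a row" for each row, then --argument value for the rest. send_rows: Moves the arm, as the interface text tells. Its arguments: {"type":"object","properties":{"grip":{"type":"array","items":{"type":"number"}},"offset":{"type":"array","items":{"type":"array","items":{"type":"number"}}},"twist":{"type":"array","items":{"type":"number"}},"newtons":{"type":"number"}},"required":["grip","offset","twist"]}

```bash
mkdir -p pics; ls; cat > h.py <<'E'
import numpy as np, cv2
from scipy.spatial.transform import Rotation as Ro
from workcell import monitor, viewer, manip
def cam(n):
    o=monitor.get_obs(); p,d=viewer.camera(n); return o,p,d
def model(n,o=None):
    m=viewer.camera_model(n); K=np.array(m["camera_matrix"])
    if "mount" in m:
        T=np.eye(4); T[:3,:3]=Ro.from_quat(o["ee_rot"]).as_matrix(); T[:3,3]=o["position"]
        W=T@np.array(m["mount"]); return K,W[:3,:3],W[:3,3]
    R=np.array(m["R"]); return K,R.T,-R.T@np.array(m["t"])
def cloud(n,d,o=None):
    K,R,t=model(n,o); v,u=np.mgrid[0:d.shape[0],0:d.shape[1]]
    c=np.stack([(u-K[0,2])/K[0,0]*d,(v-K[1,2])/K[1,1]*d,d],-1)
    return c@R.T+t
def ray_z(n,px,z,o=None):
    K,R,t=model(n,o); r=R@np.linalg.inv(K)@np.array([px[0],px[1],1.]); return t+r*(z-t[2])/r[2]
def proj(n,X,o=None):
    K,R,t=model(n,o); c=K@(R.T@(np.array(X)-t)); return c[:2]/c[2]
E
python3 - <<'E'
from h import *
o=monitor.get_obs(); print({k:np.round(v,3) for k,v in o.items()})
print(Ro.from_quat(o["ee_rot"]).as_matrix().round(3), manip.tcp_to_grasp)
for n in ("scene","side"):
    o,p,d=cam(n); cv2.imwrite(f"pics/{n}0.png",p); np.savez(f"/tmp/{n}0.npz",p=p,d=d)
    for t in ("large_cog_grip","small_cog_grip","hub"):
        print(n,t,[(np.round(r["position"],1),round(r["score"],2)) for r in viewer.spot_point(t,n)])
E
```

```text
pics
{'clock': np.float64(0.0), 'joint_pos': array([ 1.174,  0.333, -0.065,  1.461,  0.022,  1.35 , -0.088]), 'joint_velocities': array([-0.001, -0.   , -0.003, -0.001, -0.   ,  0.   , -0.001]), 'tau': array([ 0.0000e+00, -6.2545e+01,  4.9000e-02, -3.9160e+01,  1.6000e-02,
        1.0000e-02, -0.0000e+00]), 'position': array([ 0.228, -0.581,  0.191]), 'ee_rot': array([-0.695, -0.132,  0.695, -0.131]), 'ft_force': array([ 0.664,  0.64 , -0.112]), 'torque': array([ 0.017, -0.008, -0.012]), 'grip_width': np.float64(1.001)}
[[-0.001  0.365 -0.931]
 [ 0.001 -0.931 -0.365]
 [-1.    -0.001  0.   ]] 0.0187
scene large_cog_grip [(array([280.6, 145.3]), 0.87), (array([191.9, 181.2]), 0.85), (array([256.3, 201. ]), 0.83), (array([324.4, 185.5]), 0.7), (array([115.3, 194.9]), 0.57)]
scene small_cog_grip [(array([154., 235.]), 0.55)]
scene hub [(array([417.7, 204.9]), 0.94)]
side large_cog_grip [(array([332.9, 146.2]), 0.95), (array([286.4, 227.4]), 0.92), (array([253.5, 187.2]), 0.91), (array([226.9, 224. ]), 0.76), (array([303. , 172.1]), 0.56)]
side small_cog_grip [(array([284.7, 146.7]), 0.59)]
side hub [(array([145.6, 240.5]), 0.77)]
```

View pics/scene0.png

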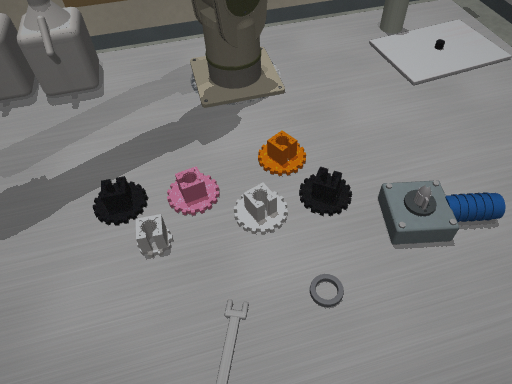

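View pics/side0.png

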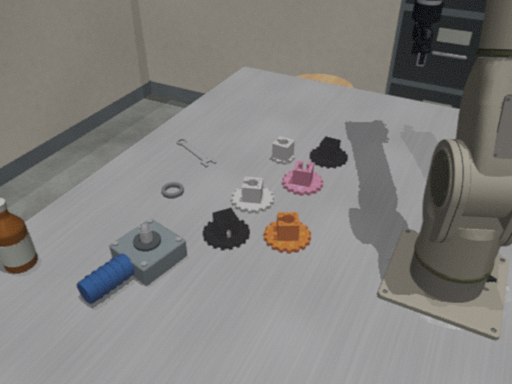

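```bash
python3 - <<'E'
from h import *
for n,w,hb in (("scene",(256.3,201),(417.7,204.9)),("side",(253.5,187.2),(145.6,240.5))):
    z=np.load(f"/tmp/{n}0.npz"); C=cloud(n,z["d"])
    print(n,"cog",ray_z(n,w,.036).round(4),"hub",ray_z(n,hb,.058).round(4), "cam",model(n)[2].round(2))
    c=ray_z(n,w,.036)
    m=(np.hypot(C[...,0]-c[0],C[...,1]-c[1])<.075)&(z["d"]>0)
    top=m&(C[...,2]>.050)&(C[...,2]<.064); disc=m&(C[...,2]>.004)&(C[...,2]<.018)
    P=C[top]; print("top",len(P),P[:,2].mean(),cv2.minAreaRect((P[:,:2]*1000).astype(np.float32)))
    P=C[disc]; print("disc",len(P),cv2.minEnclosingCircle((P[:,:2]*1000).astype(np.float32)))
    c=ray_z(n,hb,.058)
    m=(np.hypot(C[...,0]-c[0],C[...,1]-c[1])<.1)&(C[...,2]>.045)&(C[...,2]<.052); P=C[m]
    m=(np.hypot(C[...,0]-c[0],C[...,1]-c[1])<.06)&(C[...,2]>.088)&(C[...,2]<.11); P=C[m];print("hubtip",len(P),P.mean(0),P[:,2].max())
    u,v=map(int,w); a=cv2.resize(z["p"][v-40:v+40,u-40:u+40],(400,400),interpolation=cv2.INTER_CUBIC)
    u,v=map(int,hb); b=cv2.resize(z["p"][v-40:v+40,u-40:u+40],(400,400),interpolation=cv2.INTER_CUBIC)
    cv2.imwrite(f"pics/{n}crop.png",np.hstack([a,b]))
E
```

```text
scene cog [ 0.4889 -0.0649  0.036 ] hub [0.6023 0.2263 0.058 ] cam [ 0.98 -0.17  0.67]
top 385 0.05520050068813842 ((491.02581787109375, -57.715091705322266), (50.10190200805664, 48.99859619140625), 20.4760684967041)
disc 1035 ((490.5825500488281, -58.38551330566406), 57.025001525878906)
hubtip 91 [0.59823075 0.23185163 0.09492173] 0.10431477146041657
side cog [ 0.49   -0.0615  0.036 ] hub [0.5931 0.2434 0.058 ] cam [0.04 0.79 0.74]
top 205 0.054977071659480056 ((490.3153076171875, -53.61925506591797), (48.2187614440918, 52.025794982910156), 20.985305786132812)
disc 599 ((489.42120361328125, -52.31772232055664), 57.207427978515625)
hubtip 70 [0.5908618  0.24278349 0.09482598] 0.10588147407822324
```

```bash
python3 -c "
import cv2,numpy as np
cv2.imwrite('pics/crops.png',cv2.resize(np.vstack([cv2.imread('pics/scenecrop.png'),cv2.imread('pics/sidecrop.png')]),(600,600)))"
```

```text
(no output)
```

View pics/crops.png

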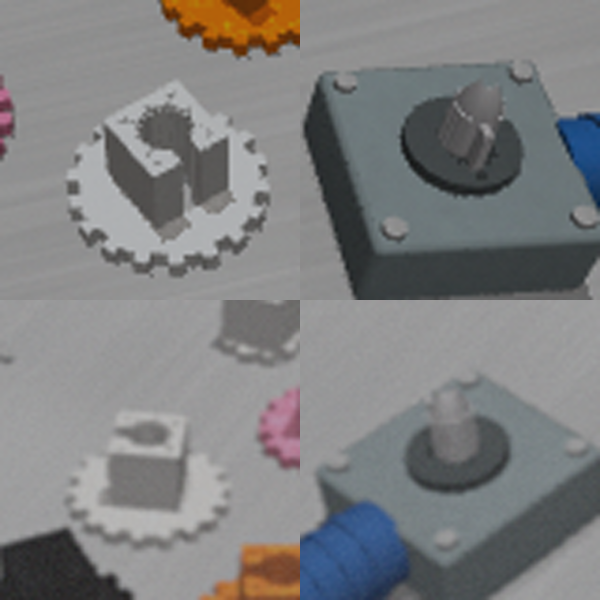

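```bash
cat >> h.py <<'E'
def off(dx,o=None):
    o=o or monitor.get_obs(); return (Ro.from_quat(o["ee_rot"]).as_matrix().T@np.array(dx)*1000).round(1)
E
python3 - <<'E'
from h import *
m=viewer.camera_model("wrist");print(np.round(m["mount"],3),np.round(m["camera_matrix"],1))
o=monitor.get_obs();print(off(np.array([.490,-.056,.24])-o["position"]))
for n in ("scene","side"):
    z=np.load(f"/tmp/{n}0.npz"); C=cloud(n,z["d"]); p=z["p"].astype(int)
    b=(p[...,0]>p[...,2]+60)&(z["d"]>0)&(C[...,1]>.1)
    print(n,C[b].mean(0),cv2.minAreaRect((C[b][:,:2]*1000).astype(np.float32)))
    # box top
    c=C[(np.abs(C[...,2]-.05)<.004)&(np.hypot(C[...,0]-.595,C[...,1]-.235)<.1)]
    print(len(c),cv2.minAreaRect((c[:,:2]*1000).astype(np.float32)))
E
```

```text
[[ 0.    -0.314  0.95  -0.181]
 [ 1.     0.    -0.     0.   ]
 [-0.     0.95   0.314 -0.081]
 [ 0.     0.     0.     1.   ]] [[272.2   0.  252.5]
 [  0.  272.2 186.9]
 [  0.    0.    1. ]]
[ -47.8 -393.9 -435.7]
scene [0.62726795 0.34152154 0.04934433] ((621.7543334960938, 342.42938232421875), (108.95305633544922, 46.493019104003906), 76.94599151611328)
2492 ((599.3162841796875, 254.27969360351562), (159.54139709472656, 120.65160369873047), 78.15027618408203)
side [0.60762094 0.35235211 0.04971618] ((611.1842041015625, 349.03411865234375), (107.27904510498047, 39.660888671875), 79.28831481933594)
1665 ((597.8261108398438, 256.9362487792969), (155.1506805419922, 122.12892150878906), 78.23094177246094)
```

>>> send_rows --grip '[0, 0, 0, 0, 0]' --pt "-16 -28 -31" --pt "-32 -56 -62" --pt "-48 -84 -93" --pt "-48 -112 -124" --pt "-48 -140 -155" --twist '[0, 0, 0, 0, 0]'

```text
clock: 0.82
position: [0.3183, -0.4016, 0.2415]
ee_rot: [0.695, 0.13, -0.694, 0.132]
ft_force: [1.4, -0.8, -0.4]
grip_width: 0.998
```

>>> send_rows --grip '[0, 0, 0, 0, 0]' --pt "0 -28 -31" --pt "0 -56 -62" --pt "0 -84 -93" --pt "0 -112 -124" --pt "0 -140 -155" --twist '[0, 0, 0, 0, 0]'

```text
clock: 1.23
position: [0.4109, -0.2145, 0.2405]
ee_rot: [0.695, 0.131, -0.695, 0.132]
ft_force: [2.1, 0.3, -0.7]
grip_width: 1.0
```

>>> send_rows --grip '[0, 0, 0, 0, 0]' --pt "0 -28 -31" --pt "0 -56 -62" --pt "0 -84 -93" --pt "0 -112 -124" --pt "0 -114 -126" --twist '[0, 0, 0, 0, 0]'

```text
clock: 1.65
position: [0.4882, -0.0561, 0.2406]
ee_rot: [0.695, 0.135, -0.693, 0.134]
ft_force: [-0.7, 0.7, -0.2]
grip_width: 1.004
```

```bash
cat > cogw.py <<'E'
from h import *
import sys
o,p,d=cam("wrist"); tag=sys.argv[1]; cv2.imwrite(f"pics/w_{tag}.png",p); np.savez(f"/tmp/w_{tag}.npz",p=p,d=d,pos=o["position"],q=o["ee_rot"])
R=Ro.from_quat(o["ee_rot"]).as_matrix()
print(o["clock"],o["position"].round(4),"tool y yaw",np.degrees(np.arctan2(R[1,1],R[0,1])).round(2),R[:,0].round(3))
for t in sys.argv[2:]: print(t,[(np.round(r["position"],1),round(r["score"],2)) for r in viewer.spot_point(t,"wrist")])
E
python3 cogw.py c1 large_cog_grip
```

```text
1.65 [ 0.4882 -0.0561  0.2406] tool y yaw -68.04 [ 0.002  0.002 -1.   ]
large_cog_grip [(array([164.5, 216.3]), 0.81), (array([304.8, 236.8]), 0.79), (array([251.1, 156.9]), 0.7), (array([385.9, 272.7]), 0.62), (array([152.7, 119.2]), 0.57)]
```

View pics/w_c1.png

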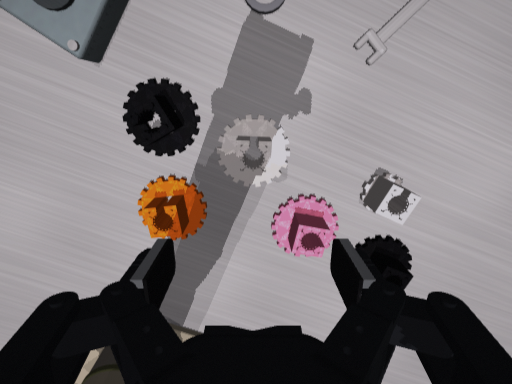

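```bash
cat > meas.py <<'E'
from h import *
import sys
z=np.load(f"/tmp/w_{sys.argv[1]}.npz"); o=dict(position=z["pos"],ee_rot=z["q"]); C=cloud("wrist",z["d"],o); p=z["p"]
g=float(sys.argv[2]),float(sys.argv[3]); c=ray_z("wrist",g,.036,o); print("spot",c.round(4))
if len(sys.argv)>4:c=np.array([float(sys.argv[4]),float(sys.argv[5]),0])
m=(np.hypot(C[...,0]-c[0],C[...,1]-c[1])<.07)&(z["d"]>0)
top=m&(np.abs(C[...,2]-.056)<.006); disc=m&(np.abs(C[...,2]-.010)<.005)
for k,a in (("top",top),("disc",disc)):
    P=C[a][:,:2].astype(np.float32)*1000; print(k,len(P),C[a][:,2].mean().round(4),cv2.minAreaRect(P),cv2.minEnclosingCircle(P))
u,v=map(int,g); cv2.imwrite(f"pics/wc_{sys.argv[1]}.png",cv2.resize(p[max(v-50,0):v+50,u-50:u+50],(600,600),interpolation=cv2.INTER_CUBIC))
E
python3 meas.py c1 251.1 156.9
```

```text
spot [ 0.4869 -0.0543  0.036 ]
top 824 0.055 ((490.89385986328125, -55.435638427734375), (48.32878494262695, 47.763023376464844), 19.565431594848633) ((491.1775817871094, -54.88325119018555), 33.11899948120117)
disc 2452 0.0093 ((490.68853759765625, -55.768165588378906), (110.64218139648438, 110.30494689941406), 22.137073516845703) ((490.8636474609375, -55.24114227294922), 56.091941833496094)
```

View pics/wc_c1.png

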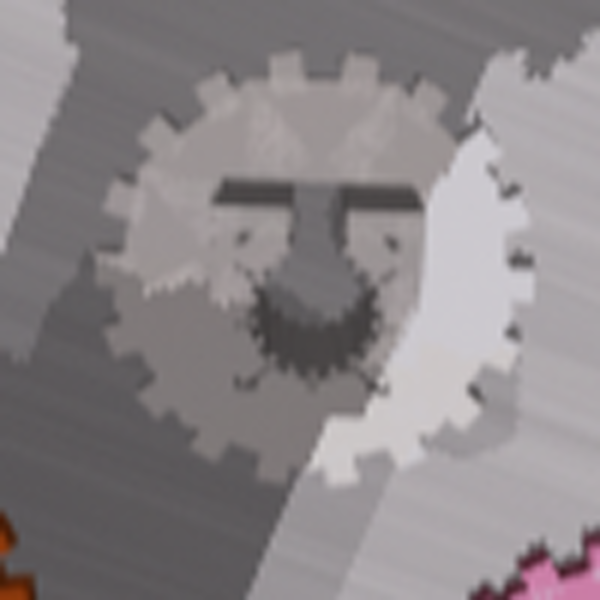

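```bash
python3 -c "
from h import *
print(off([.102,.29,.0]))"
```

```text
[ 1.000e-01 -2.318e+02 -2.019e+02]
```

>>> send_rows --grip '[0, 0, 0, 0, 0]' --pt "0 -29 -25" --pt "0 -58 -50" --pt "0 -87 -76" --pt "0 -116 -101" --pt "0 -145 -126" --twist '[0, 0, 0, 0, 0]'

```text
clock: 2.17
position: [0.5511, 0.1163, 0.2402]
ee_rot: [0.695, 0.13, -0.695, 0.131]
ft_force: [0.5, -0.7, -0.1]
grip_width: 0.997
```

>>> send_rows --grip '[0, 0, 0, 0, 0]' --pt "0 -29 -25" --pt "0 -58 -50" --pt "0 -87 -76" --pt "0 -87 -76" --pt "0 -87 -76" --twist '[0, 0, 0, 0, 0]'

```text
clock: 2.58
position: [0.5892, 0.2266, 0.239]
ee_rot: [-0.694, -0.132, 0.695, -0.132]
ft_force: [0.6, -0.6, -0.1]
grip_width: 0.998
```

```bash
python3 cogw.py h1 hub; python3 - <<'E'
from h import *
z=np.load("/tmp/w_h1.npz"); o=dict(position=z["pos"],ee_rot=z["q"]); C=cloud("wrist",z["d"],o);np.savez("/tmp/Ch1.npz",C=C)
u,v=proj("wrist",[.594,.238,.08],o); print(u,v); u=int(u);v=int(v)
cv2.imwrite("pics/wc_h1.png",cv2.resize(z["p"][max(0,v-50):v+50,u-50:u+50],(600,600),interpolation=cv2.INTER_CUBIC))
m=(np.hypot(C[...,0]-.594,C[...,1]-.238)<.04)
for a,b in ((.056,.060),(.064,.074),(.074,.084),(.084,.089),(.089,.096),(.096,.11)):
    P=C[m&(C[...,2]>a)&(C[...,2]<b)]; print(a,b,len(P),P.mean(0).round(4),P.min(0).round(4),P.max(0).round(4)) if len(P) else None
P=C[(np.abs(C[...,2]-.05)<.006)&(np.hypot(C[...,0]-.594,C[...,1]-.238)<.095)]; print(cv2.minAreaRect((P[:,:2]*1000).astype(np.float32)))
E
```

```text
2.5833 [0.5892 0.2266 0.239 ] tool y yaw -68.44 [-0.002  0.    -1.   ]
hub [(array([245.4, 150.4]), 0.63)]
245.49141434990557 156.6658991243039
0.056 0.06 1085 [0.5968 0.2389 0.0574] [0.5662 0.2089 0.056 ] [0.6249 0.2676 0.0598]
0.064 0.074 32 [0.6022 0.2397 0.069 ] [0.5852 0.2288 0.0648] [0.6152 0.2509 0.0737]
0.074 0.084 51 [0.6053 0.2389 0.0799] [0.5881 0.2258 0.074 ] [0.6152 0.2506 0.0839]
0.084 0.089 85 [0.5997 0.239  0.0866] [0.5829 0.2258 0.0842] [0.615  0.2509 0.0889]
0.089 0.096 108 [0.5975 0.2386 0.0922] [0.5849 0.2282 0.0892] [0.6058 0.2483 0.0959]
0.096 0.11 80 [0.5967 0.2386 0.0993] [0.5887 0.2312 0.0961] [0.6027 0.2456 0.1045]
((598.7919921875, 255.00173950195312), (153.871337890625, 119.96627044677734), 77.86637878417969)
```

View pics/w_h1.png

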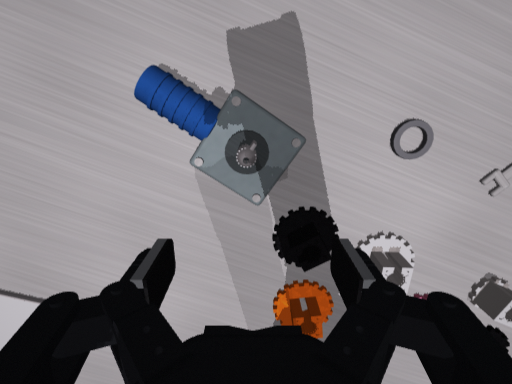

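View pics/wc_h1.png

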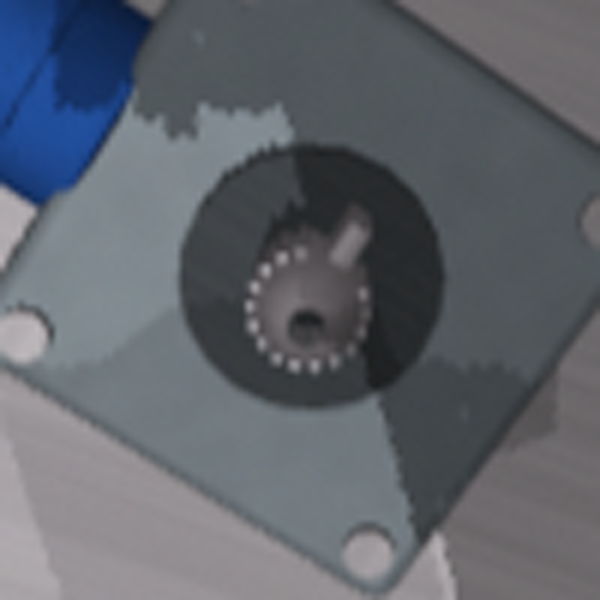

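```bash
python3 - <<'E'
from h import *
from scipy.optimize import least_squares
C=np.load("/tmp/Ch1.npz")["C"]
m=(np.hypot(C[...,0]-.5965,C[...,1]-.2387)<.04)
P=C[m&(abs(C[...,2]-.0577)<.0025)][:,:2]*1000
h=cv2.convexHull(P.astype(np.float32))[:,0]; f=least_squares(lambda x:np.hypot(h[:,0]-x[0],h[:,1]-x[1])-x[2],[596,238,28],loss='soft_l1'); print("flange",f.x,cv2.minEnclosingCircle(P.astype(np.float32)))
A=np.array([.5965,.2387])
r=C[...,:2]-A; s=m&(C[...,2]>.076)&(C[...,2]<.089)&(np.hypot(r[...,0],r[...,1])>.0135)
Q=C[s]; print(len(Q),Q.mean(0),np.degrees(np.arctan2(*(Q[:,:2].mean(0)-A)[::-1])),np.degrees(np.arctan2(Q[:,1]-A[1],Q[:,0]-A[0])).round(0))
# box corners screws: plane box z
print([ (C[v,u]) .round(4) for u,v in ((198,162),(236,99),(298,142),(256,199))])
for t in (.076,.084,.09,.096,.100):
    P=C[m&(C[...,2]>t)&(np.hypot(r[...,0],r[...,1])<.0125)][:,:2]*1000; print(t,len(P),cv2.minEnclosingCircle(P.astype(np.float32)))
E
```

```text
flange [595.41754882 238.34804949  29.49235592] ((595.1748657226562, 238.40170288085938), 29.872880935668945)
25 [0.60918927 0.23577828 0.08408365] -12.966435311943034 [ -8. -12.  -6.  -9. -12. -17.  -8. -11. -14. -17. -21.  -6. -10. -14.
 -17. -21.  -8. -13. -16. -20. -20. -24. 149. 156. 171.]
[array([0.5576, 0.2947, 0.0539]), array([0.654 , 0.275 , 0.0531]), array([0.6332, 0.1782, 0.0538]), array([0.536 , 0.2001, 0.0527])]
0.076 4974 ((596.5629272460938, 238.68716430664062), 12.496826171875)
0.084 4945 ((596.5629272460938, 238.68716430664062), 12.496826171875)
0.09 4869 ((596.560546875, 238.70513916015625), 12.479793548583984)
0.096 4781 ((596.560546875, 238.70513916015625), 12.479793548583984)
0.1 4728 ((596.560546875, 238.70513916015625), 12.479793548583984)
```

```bash
python3 -c "
from h import *
print(off(np.array([.4908,-.0556,.13])-monitor.get_obs()['position']))"
```

```text
[110.2 223.9 193.7]
```

>>> send_rows --grip '[0, 0, 0, 0, 0]' --pt "0 29 25" --pt "0 58 50" --pt "0 87 75" --pt "10 116 100" --pt "25 144 124" --twist '[0, 0, 0, 0, 1]'

```text
clock: 3.1
position: [0.5262, 0.0418, 0.2164]
ee_rot: [0.697, 0.123, -0.695, 0.125]
ft_force: [1.3, -0.3, -0.1]
grip_width: 1.002
```

>>> send_rows --grip '[0, 0, 0, 0, 0]' --pt "20 25 23" --pt "40 52 46" --pt "65 81 68" --pt "85 81 68" --pt "85 81 68" --twist '[0, 0, 0, 0, 0]'

```text
clock: 3.52
position: [0.4874, -0.0583, 0.1269]
ee_rot: [-0.695, -0.122, 0.698, -0.123]
ft_force: [-0.0, -0.1, -0.8]
grip_width: 0.997
```

```bash
python3 cogw.py c2 large_cog_grip; python3 meas.py c2 250 100 .4908 -.0556; python3 -c "
from h import *
print(off(np.array([.4908,-.0556,.014])-monitor.get_obs()['position']))"
```

```text
3.5167 [ 0.4874 -0.0583  0.1269] tool y yaw -70.05 [-0.005 -0.001 -1.   ]
large_cog_grip [(array([135.7, 259.6]), 0.96), (array([111.1, 133. ]), 0.82), (array([252.3, 176.9]), 0.77), (array([325.6, 276.1]), 0.7)]
spot [ 0.5596 -0.0296  0.036 ]
top 1624 0.055 ((491.1267395019531, -55.34906005859375), (48.126197814941406, 48.104305267333984), 19.84303855895996) ((491.30889892578125, -55.41893768310547), 33.39032745361328)
disc 4135 0.0093 ((491.059814453125, -55.40863037109375), (111.79827880859375, 110.46839141845703), 29.4793758392334) ((490.5184631347656, -55.2880744934082), 56.433326721191406)
[116.8   1.2   0.4]
```

View pics/w_c2.png

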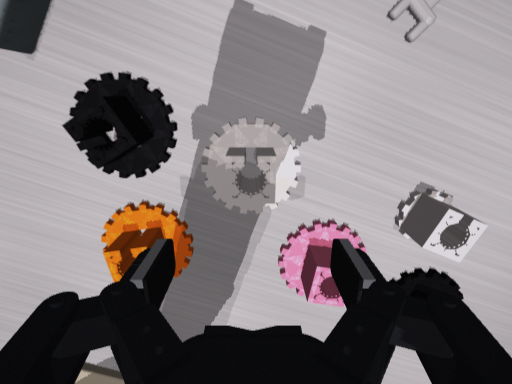

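>>> send_rows --grip '[0, 0, 0, 0, 0]' --pt "30 0 0" --pt "60 1 0" --pt "90 1 0" --pt "110 1 0" --pt "116 1 0" --twist '[0, 0, 0, 0, 0]'

```text
clock: 4.03
position: [0.4909, -0.0535, 0.0129]
ee_rot: [-0.695, -0.126, 0.696, -0.125]
ft_force: [-1.1, -0.3, 0.5]
grip_width: 1.001
```

>>> send_rows --newtons 40 --grip '[60, 120, 255, 255, 255]' --pt "0 0 0" --pt "0 0 0" --pt "0 0 0" --pt "0 0 0" --pt "0 0 0" --twist '[0, 0, 0, 0, 0]'

```text
clock: 4.45
position: [0.4938, -0.0544, 0.0168]
ee_rot: [0.697, 0.125, -0.694, 0.126]
ft_force: [-2.5, 0.7, 22.5]
grip_width: 0.302
```

>>> send_rows --newtons 60 --grip '[255, 255, 255, 255, 255]' --pt "0 0 0" --pt "0 0 0" --pt "0 0 0" --pt "0 0 0" --pt "0 0 0" --twist '[0, 0, 0, 0, 0]'

```text
clock: 4.87
position: [0.4914, -0.0546, 0.0143]
ee_rot: [0.696, 0.125, -0.696, 0.125]
ft_force: [0.6, -0.3, 1.3]
grip_width: -0.002
```

```bash
python3 cogw.py c3
```

```text
4.8667 [ 0.4914 -0.0546  0.0143] tool y yaw -69.59 [ 0. -0. -1.]
```

View pics/w_c3.png

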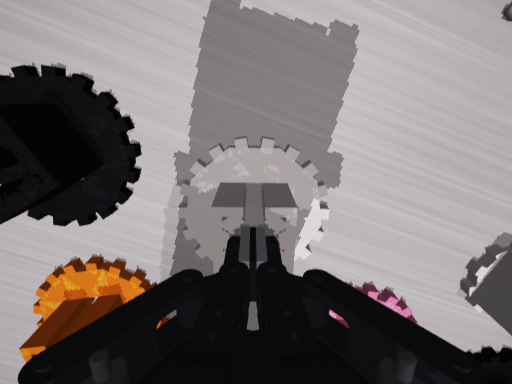

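```bash
python3 meas.py c3 250 200 .4908 -.0556; python3 - <<'E'
from h import *
z=np.load("/tmp/w_c3.npz"); o=dict(position=z["pos"],ee_rot=z["q"]); C=cloud("wrist",z["d"],o)
for v in range(170,300,8): print(v,[C[v,u].round(3).tolist() for u in (228,245,262,285)])
for n in ("scene","side"):
    _,p,d=cam(n); 
    u,v=map(int,proj(n,[.49,-.055,.05])); cv2.imwrite(f"pics/{n}_g.png",cv2.resize(p[v-60:v+60,u-60:u+60],(500,500),interpolation=cv2.INTER_CUBIC))
E
```

```text
spot [ 0.5092 -0.0465  0.036 ]
top 2955 0.0553 ((493.4147033691406, -54.59184265136719), (43.70991516113281, 48.19664001464844), 19.7178897857666) ((493.3524475097656, -54.46455383300781), 32.1121711730957)
disc 8126 0.0094 ((498.490478515625, -52.632530212402344), (95.72781372070312, 111.90966796875), 20.369094848632812) ((490.84454345703125, -55.63200759887695), 56.31297302246094)
170 [[0.515, -0.027, 0.009], [0.52, -0.039, 0.01], [0.524, -0.05, 0.009], [0.529, -0.065, 0.009]]
178 [[0.51, -0.029, 0.009], [0.514, -0.041, 0.01], [0.518, -0.052, 0.008], [0.524, -0.068, 0.008]]
186 [[0.508, -0.031, 0.019], [0.509, -0.042, 0.013], [0.513, -0.054, 0.011], [0.521, -0.067, 0.019]]
194 [[0.508, -0.032, 0.035], [0.504, -0.045, 0.012], [0.508, -0.056, 0.012], [0.52, -0.066, 0.034]]
202 [[0.508, -0.033, 0.048], [0.503, -0.045, 0.026], [0.507, -0.056, 0.027], [0.52, -0.064, 0.048]]
210 [[0.567, -0.027, 0.195], [0.487, -0.05, -0.0], [0.491, -0.063, -0.001], [0.518, -0.064, 0.056]]
218 [[0.502, -0.036, 0.055], [0.48, -0.053, -0.001], [0.485, -0.065, -0.001], [0.512, -0.067, 0.053]]
226 [[0.497, -
[... 279 characters left out ...]
.055]]
250 [[0.495, -0.04, 0.076], [0.5, -0.048, 0.081], [0.504, -0.055, 0.082], [0.493, -0.075, 0.054]]
258 [[0.495, -0.041, 0.083], [0.501, -0.047, 0.089], [0.503, -0.055, 0.088], [0.489, -0.076, 0.056]]
266 [[0.501, -0.04, 0.098], [0.502, -0.047, 0.096], [0.505, -0.054, 0.097], [0.484, -0.078, 0.055]]
274 [[0.5, -0.041, 0.102], [0.503, -0.047, 0.102], [0.505, -0.054, 0.102], [0.508, -0.063, 0.102]]
282 [[0.5, -0.042, 0.106], [0.502, -0.048, 0.107], [0.505, -0.054, 0.107], [0.508, -0.062, 0.107]]
290 [[0.5, -0.042, 0.111], [0.5, -0.049, 0.108], [0.505, -0.054, 0.111], [0.507, -0.062, 0.111]]
298 [[0.505, -0.041, 0.121], [0.49, -0.052, 0.101], [0.503, -0.054, 0.114], [0.511, -0.059, 0.121]]
```

View pics/scene_g.png

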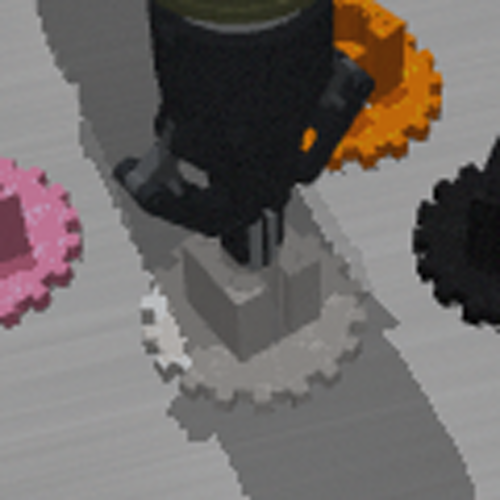

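View pics/side_g.png

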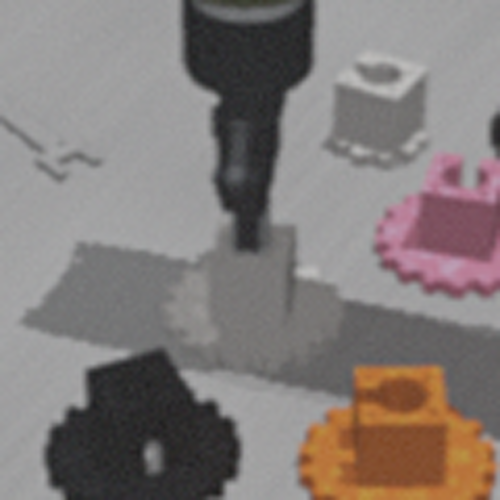

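```bash
python3 - <<'E'
from h import *
o,p,d=cam("wrist"); C=cloud("wrist",d,o); K,R,t=model("wrist",o)
print(o["position"],o["grip_width"],o["ft_force"].round(1))
P=np.array(o["position"])
for h in (0,.02,.0415,.06,.1): print(h,proj("wrist",P+[0,0,h],o).round(1), (R.T@(P+[0,0,h]-t))[2].round(3))
T=Ro.from_quat(o["ee_rot"]).as_matrix()
L=(C-P)@T  # tool coords
np.set_printoptions(suppress=True)
for u in (232,240,250,256,266,272):
  print(u,[(v,(L[v,u]*1000).round().tolist()) for v in range(226,275,6)])
E
```

```text
[ 0.49131178 -0.05448378  0.01405198] -0.0010241746013045438 [0.2 1.3 1.1]
0 [252.2 214.4] 0.197
0.02 [252.2 226.9] 0.178
0.0415 [252.1 243.7] 0.158
0.06 [252.1 262.1] 0.14
0.1 [251.9 323.3] 0.102
232 [(226, [-40.0, -12.0, -11.0]), (232, [-40.0, -12.0, -7.0]), (238, [-49.0, -11.0, -8.0]), (244, [-54.0, -11.0, -7.0]), (250, [-62.0, -10.0, -8.0]), (256, [-66.0, -10.0, -8.0]), (262, [-82.0, -8.0, -15.0]), (268, [-85.0, -8.0, -14.0]), (274, [-87.0, -8.0, -13.0])]
240 [(226, [3.0, -9.0, 11.0]), (232, [-7.0, -9.0, 11.0]), (238, [-55.0, -6.0, -11.0]), (244, [-61.0, -6.0, -11.0]), (250, [-67.0, -6.0, -11.0]), (256, [-73.0, -6.0, -12.0]), (262, [-80.0, -5.0, -13.0]), (268, [-84.0, -5.0, -13.0]), (274, [-88.0, -5.0, -13.0])]
250 [(226, [13.0, -2.0, 16.0]), (232, [-50.0, -1.0, -12.0]), (238, [-56.0, -1.0, -12.0]), (244, [-62.0, -1.0, -12.0]), (250, [-67.0, -1.0, -12.0]), (256, [-72.0, -1.0, -12.0]), (262, [-76.0, -1.0, -11.0]), (268, [-76.0, -1.0, -7.0]), (274, [-76.0, -1.0, -4.0])]
256 [(226, [14.0, 3.0, 16.0]), (232, [-49.0, 2.0, -11.0]), (238, [-56.0, 2.0, -12.0]), (244, [-61.0, 2.0, -11.0]), (250, [-68.0, 2.0, -12.0]), (256, [-73.0, 2.0, -12.0]), (262, [-76.0, 2.0, -11.0]), (268, [-76.0, 2.0, -7.0]), (274, [-76.0, 2.0, -4.0])]
266 [(226, [3.0, 10.0, 11.0]), (232, [-7.0, 10.0, 11.0]), (238, [-48.0, 8.0, -7.0]), (244, [-54.0, 7.0, -7.0]), (250, [-67.0, 7.0, -11.0]), (256, [-72.0, 6.0, -11.0]), (262, [-79.0, 6.0, -13.0]), (268, [-83.0, 6.0, -13.0]), (274, [-87.0, 6.0, -12.0])]
272 [(226, [-41.0, 11.0, -11.0]), (232, [-12.0, 14.0, 8.0]), (238, [-48.0, 11.0, -7.0]), (244, [-55.0, 10.0, -8.0]), (250, [-61.0, 10.0, -8.0]), (256, [-67.0, 10.0, -8.0]), (262, [-80.0, 9.0, -14.0]), (268, [-84.0, 8.0, -13.0]), (274, [-87.0, 8.0, -12.0])]
```

```bash
python3 - <<'E'
from h import *
np.set_printoptions(suppress=True)
for n in ("c1","c2","h1"):
    z=np.load(f"/tmp/w_{n}.npz"); o=dict(position=z["pos"],ee_rot=z["q"]); C=cloud("wrist",z["d"],o); L=(C-z["pos"])@Ro.from_quat(z["q"]).as_matrix()*1000
    s=(L[...,0]<-5)&(L[...,0]>-70)&(abs(L[...,1])<70)&(z["d"]>0)&(C[...,2]>.07)
    print(n,s.sum(),L[s].min(0),L[s].max(0))
    print([(u,L[245,u].round().tolist()) for u in range(135,180,6)])
    print([(v,L[v,160].round().tolist()) for v in range(236,290,6)])
E
```

```text
c1 1536 [-69.99239307 -56.28313198 -12.55337539] [-50.50176283  56.84877296  10.96558423]
[(135, [242.0, -207.0, 167.0]), (141, [241.0, -195.0, 166.0]), (147, [241.0, -185.0, 166.0]), (153, [-62.0, -49.0, -11.0]), (159, [-62.0, -46.0, -11.0]), (165, [-63.0, -43.0, -12.0]), (171, [-55.0, -42.0, -7.0]), (177, [241.0, -132.0, 166.0])]
[(236, [184.0, -139.0, 118.0]), (242, [-60.0, -46.0, -12.0]), (248, [-66.0, -44.0, -12.0]), (254, [-71.0, -43.0, -12.0]), (260, [-73.0, -42.0, -10.0]), (266, [-73.0, -42.0, -7.0]), (272, [-74.0, -43.0, -4.0]), (278, [-75.0, -42.0, -2.0]), (284, [-76.0, -43.0, 1.0])]
c2 1531 [-69.99568577 -56.39060831 -12.53296959] [-50.87823171  56.76358631  11.34980179]
[(135, [78.0, -127.0, 71.0]), (141, [76.0, -119.0, 70.0]), (147, [74.0, -112.0, 69.0]), (153, [-62.0, -49.0, -11.0]), (159, [-63.0, -46.0, -11.0]), (165, [-62.0, -43.0, -11.0]), (171, [-55.0, -43.0, -7.0]), (177, [119.0, -94.0, 95.0])]
[(236, [108.0, -110.0, 76.0]), (242, [-60.0, -46.0, -12.0]), (248, [-65.0, -45.0, -11.0]), (254, [-71.0, -43.0, -12.0]), (260, [-73.0, -42.0, -9.0]), (266, [-73.0, -43.0, -7.0]), (272, [-74.0, -42.0, -4.0]), (278, [-75.0, -43.0, -1.0]), (284, [-77.0, -42.0, 1.0])]
h1 1529 [-69.99594601 -56.30332637 -12.60185912] [-50.9617433   56.91688523  10.71465259]
[(135, [239.0, -205.0, 165.0]), (141, [240.0, -195.0, 165.0]), (147, [241.0, -185.0, 166.0]), (153, [-63.0, -49.0, -11.0]), (159, [-63.0, -46.0, -12.0]), (165, [-63.0, -43.0, -12.0]), (171, [-56.0, -42.0, -7.0]), (177, [240.0, -132.0, 166.0])]
[(236, [240.0, -160.0, 148.0]), (242, [-60.0, -46.0, -12.0]), (248, [-66.0, -44.0, -12.0]), (254, [-70.0, -43.0, -11.0]), (260, [-73.0, -42.0, -10.0]), (266, [-74.0, -42.0, -7.0]), (272, [-74.0, -43.0, -4.0]), (278, [-75.0, -43.0, -1.0]), (284, [-76.0, -42.0, 1.0])]
```

The fingers closed on top of the boss: depth shows the real shut tips about 46 mm behind the reported TCP, which contradicts the interface text. The cog hasn't moved. I'll reopen and go in deeper, checking force as I go.

>>> send_rows --grip '[0, 0, 0, 0, 0]' --pt "-10 0 0" --pt "-20 0 0" --pt "-20 0 0" --pt "-20 0 0" --pt "-20 0 0" --twist '[0, 0, 0, 0, 0]'

```text
clock: 5.48
position: [0.4915, -0.0546, 0.0343]
ee_rot: [0.696, 0.125, -0.696, 0.125]
ft_force: [-0.0, 0.3, -0.6]
grip_width: 0.71
```

>>> send_rows --grip '[0, 0, 0, 0, 0]' --pt "0 0 0" --pt "0 0 0" --pt "0 0 0" --pt "0 0 0" --pt "0 0 0" --twist '[0, 0, 0, 0, 0]'

```text
clock: 5.9
position: [0.4913, -0.0544, 0.034]
ee_rot: [-0.696, -0.125, 0.696, -0.125]
ft_force: [0.1, 0.7, -1.0]
grip_width: 1.001
```

```bash
python3 cogw.py c4; python3 meas.py c4 250 200 .4908 -.0556
```

```text
5.9 [ 0.4913 -0.0544  0.034 ] tool y yaw -69.58 [-0.  0. -1.]
spot [ 0.502  -0.0488  0.036 ]
top 3594 0.055 ((490.6808166503906, -55.52349090576172), (49.36442565917969, 48.071754455566406), 19.648860931396484) ((491.03997802734375, -55.50776672363281), 33.719635009765625)
disc 7053 0.0094 ((491.1636962890625, -54.80406951904297), (110.16107177734375, 112.37350463867188), 40.6074104309082) ((490.5514831542969, -55.50478744506836), 56.45088195800781)
```

View pics/w_c4.png

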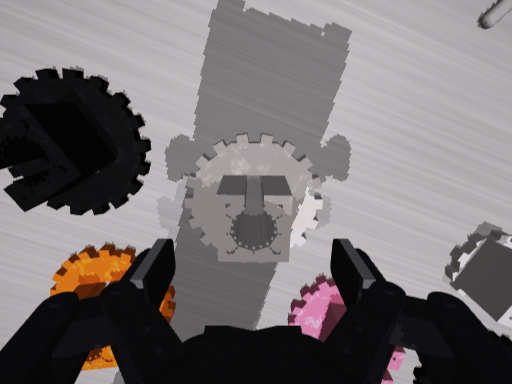

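>>> send_rows --grip '[0, 0, 0, 0, 0]' --pt "15 1 1" --pt "30 1 1" --pt "45 1 1" --pt "60 1 1" --pt "62 1 1" --twist '[0, 0, 0, 0, 0]'

```text
clock: 6.37
position: [0.4891, -0.0556, -0.0301]
ee_rot: [-0.695, -0.126, 0.697, -0.125]
ft_force: [-1.8, -0.0, -0.9]
grip_width: 1.001
```

>>> send_rows --newtons 50 --grip '[60, 120, 255, 255, 255]' --pt "0 0 0" --pt "0 0 0" --pt "0 0 0" --pt "0 0 0" --pt "0 0 0" --twist '[0, 0, 0, 0, 0]'

```text
clock: 6.78
position: [0.4919, -0.0559, -0.0268]
ee_rot: [0.697, 0.125, -0.695, 0.126]
ft_force: [-1.2, -0.0, 6.8]
grip_width: 0.553
```

>>> send_rows --newtons 60 --grip '[255, 255, 255, 255, 255]' --pt "0 0 0" --pt "0 0 0" --pt "-5 0 0" --pt "-15 0 0" --pt "-30 0 0" --twist '[0, 0, 0, 0, 0]'

```text
clock: 7.2
position: [0.4898, -0.0556, 0.0022]
ee_rot: [-0.695, -0.126, 0.697, -0.125]
ft_force: [0.7, -0.1, -1.0]
grip_width: 0.553
```

```bash
python3 cogw.py c5
```

```text
7.2 [ 0.4898 -0.0556  0.0022] tool y yaw -69.57 [-0.002  0.    -1.   ]
```

View pics/w_c5.png

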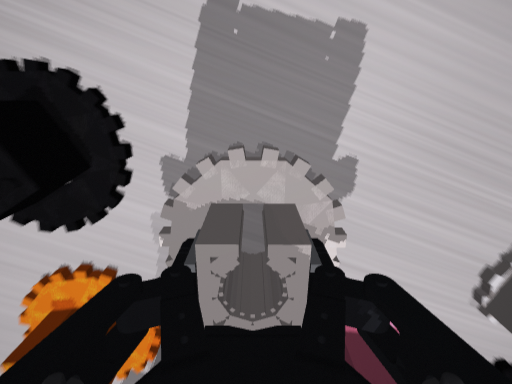

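```bash
cat > held.py <<'E'
from h import *
import sys
z=np.load(f"/tmp/w_{sys.argv[1]}.npz"); T=Ro.from_quat(z["q"]).as_matrix()
o=dict(position=z["pos"],ee_rot=z["q"]); C=cloud("wrist",z["d"],o); L=(C-z["pos"])@T*1000; p=z["p"].astype(int)
m=(p.sum(2)>150)&(abs(L[...,1])<28)&(abs(L[...,2])<32)
h,e=np.histogram(L[m][:,0],np.arange(-110,10,1.5)); k=h.argmax(); print("top x",e[k]+.75,h[k])
P=L[m&(abs(L[...,0]-e[k])<3)]; print(P[:,0].mean(),cv2.minAreaRect(P[:,1:].astype(np.float32)))
d=(p.sum(2)>150)&(abs(L[...,1])<60)&(abs(L[...,2])<60)&(abs(L[...,0]-P[:,0].mean()-46)<4); Q=L[d]
print("disc",len(Q),Q.mean(0),cv2.minEnclosingCircle(Q[:,1:].astype(np.float32)))
E
python3 held.py c5
```

```text
top x -82.25 4476
-82.00353429209675 ((0.07878875732421875, -1.4177894592285156), (55.05363464355469, 45.86337661743164), 0.6158500909805298)
disc 10046 [-36.0289464    0.05860243 -25.90395257] ((0.22889553010463715, 0.5368682742118835), 56.26142120361328)
```

```bash
python3 -c "
from h import *
o=monitor.get_obs();print(o['position'],off(np.array([.5955,.238,.11])-o['position']))"
```

```text
[ 0.49204724 -0.05564591  0.00543796] [-104.4 -238.9 -199.7]
```

>>> send_rows --grip '[255, 255, 255, 255, 255]' --pt "-30 0 0" --pt "-60 -15 -12" --pt "-85 -38 -32" --pt "-104 -65 -54" --pt "-104 -95 -80" --twist '[0, 0, 0, 0, 0]'

```text
clock: 7.67
position: [0.5353, 0.0614, 0.1109]
ee_rot: [0.698, 0.123, -0.694, 0.125]
ft_force: [1.7, -0.5, -1.5]
grip_width: 0.558
```

>>> send_rows --grip '[255, 255, 255, 255, 255]' --pt "0 -29 -24" --pt "0 -58 -48" --pt "0 -87 -72" --pt "0 -116 -97" --pt "0 -144 -120" --twist '[6.5, 13, 19.5, 26, 32.5]'

```text
clock: 8.08
position: [0.5952, 0.2398, 0.1061]
ee_rot: [0.703, -0.076, -0.703, -0.076]
ft_force: [0.4, -0.3, -1.9]
grip_width: 0.554
```

>>> send_rows --grip '[255, 255, 255, 255, 255]' --pt "0 0 0" --pt "0 0 0" --pt "0 0 0" --pt "0 0 0" --pt "0 0 0" --twist '[0, 0, 0, 0, 0]'

```text
clock: 8.5
position: [0.5952, 0.2363, 0.1063]
ee_rot: [0.703, -0.075, -0.703, -0.075]
ft_force: [0.8, -0.3, -1.5]
grip_width: 0.552
```

```bash
python3 cogw.py h2; python3 held.py h2; python3 -c "
from h import *
o=monitor.get_obs();print(o['position'],off(np.array([.5955,.238,.11])-o['position']))
for n in ('scene','side'):
    _,p,d=cam(n); np.savez(f'/tmp/{n}_h2.npz',p=p,d=d)
    u,v=map(int,proj(n,[.5955,.238,.12])); cv2.imwrite(f'pics/{n}_h2.png',cv2.resize(p[v-60:v+60,u-60:u+60],(500,500),interpolation=cv2.INTER_CUBIC))
"
```

```text
8.5 [0.5952 0.2363 0.1063] tool y yaw -102.17 [ 0.    -0.001 -1.   ]
top x -82.25 4307
-81.90358786959834 ((-0.4241924285888672, -1.4507923126220703), (55.44110107421875, 46.21574401855469), 1.2556228637695312)
disc 10029 [-3.59211001e+01  1.12811477e-02 -2.60033225e+01] ((0.04831062629818916, 0.4915411174297333), 56.32771301269531)
[0.59521522 0.23644585 0.10632428] [-3.7 -1.6  0. ]
```

View pics/w_h2.png

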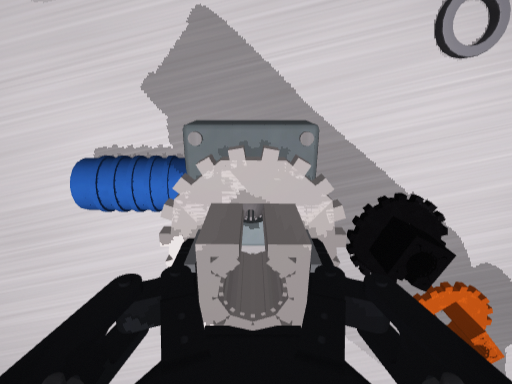

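View pics/scene_h2.png

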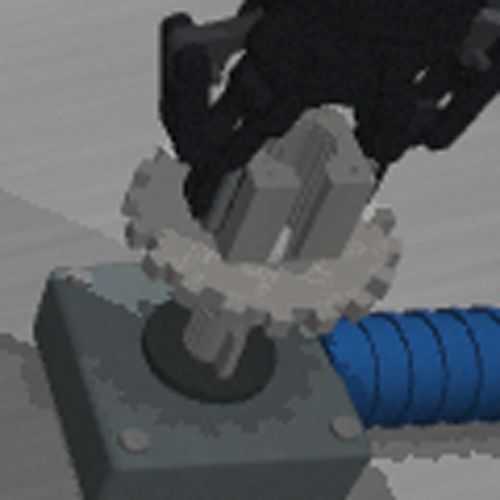

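View pics/side_h2.png

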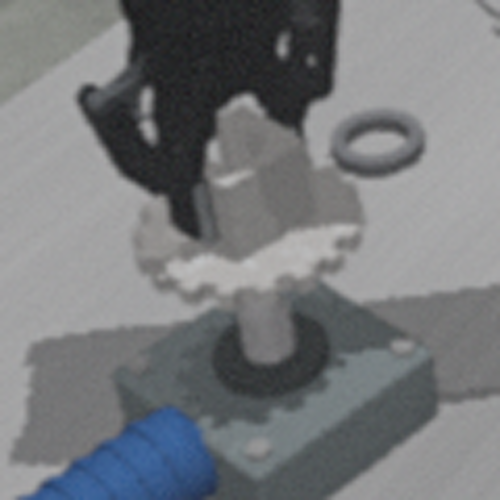

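>>> send_rows --grip '[255, 255, 255, 255, 255]' --pt "8 -2 -0.5" --pt "16 -2 -0.5" --pt "24 -2 -0.5" --pt "32 -2 -0.5" --pt "36 -2 -0.5" --twist '[0, 0, 0, 0, 0]'

```text
clock: 9.07
position: [0.595, 0.2394, 0.0681]
ee_rot: [-0.703, 0.075, 0.704, 0.074]
ft_force: [0.1, -0.1, -2.1]
grip_width: 0.556
```

```bash
python3 cogw.py h3; python3 -c "
from h import *
o=monitor.get_obs();print(o['position'],o['ft_force'].round(1),off(np.array([.5957,.238,.032])-o['position']))
p=cv2.imread('pics/w_h3.png');cv2.imwrite('pics/wc_h3.png',cv2.resize(p[180:340,170:335],(600,582),interpolation=cv2.INTER_CUBIC))"
```

```text
9.0667 [0.595  0.2394 0.0681] tool y yaw -102.08 [-0.002 -0.001 -1.   ]
[0.59483726 0.2393545  0.06779241] [-0.4 -0.5 -3.2] [35.8  1.1 -1.2]
```

View pics/wc_h3.png

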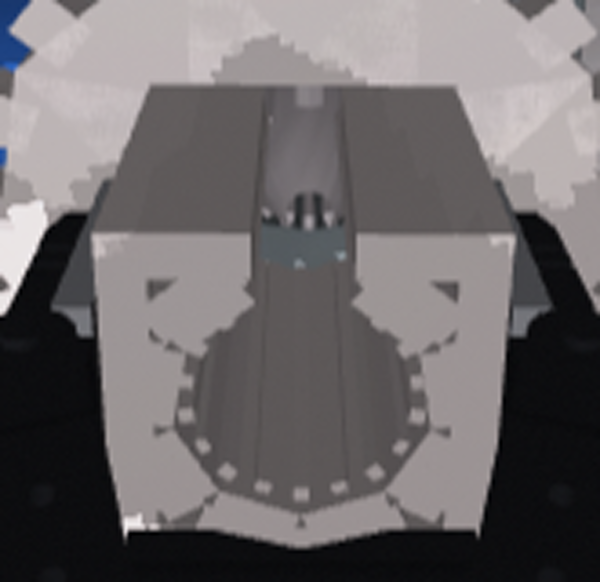

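>>> send_rows --grip '[255, 255, 255, 255, 255]' --pt "5 0.5 -0.5" --pt "10 1 -1" --pt "16 1 -1" --pt "22 1 -1" --pt "26 1 -1" --twist '[0, 0, 0, 0, 0]'

```text
clock: 9.53
position: [0.5963, 0.2385, 0.0432]
ee_rot: [-0.703, 0.075, 0.703, 0.074]
ft_force: [0.6, -0.6, -2.1]
grip_width: 0.558
```

```bash
python3 -c "
from h import *
o=monitor.get_obs();print(o['position'],o['ft_force'].round(1),o['torque'].round(2),off(np.array([.5957,.238,.032])-o['position']))"
```

```text
[0.596337   0.23851594 0.04316868] [ 0.6 -0.6 -2.1] [-0.02  0.06 -0.05] [11.2  0.6  0.5]
```

No contact force, and the spline is already inside the keyway.

>>> send_rows --grip '[255, 255, 255, 255, 255]' --pt "3 0 0" --pt "6 0 0" --pt "8 0 0" --pt "10 0 0" --pt "11 0 0" --twist '[0, 0, 0, 0, 0]'

```text
clock: 9.95
position: [0.5966, 0.2387, 0.0329]
ee_rot: [0.703, -0.074, -0.703, -0.074]
ft_force: [0.2, 0.3, -2.3]
grip_width: 0.559
```

>>> send_rows --grip '[255, 255, 255, 255, 255]' --pt "0.5 0 0" --pt "1 0 0" --pt "1 0 0" --pt "1 0 0" --pt "1 0 0" --twist '[0, 0, 0, 0, 0]'

```text
clock: 10.37
position: [0.5967, 0.2387, 0.0322]
ee_rot: [0.703, -0.074, -0.703, -0.074]
ft_force: [-0.9, -0.3, -2.3]
grip_width: 0.554
```

```bash
python3 cogw.py h4;python3 held.py h4; python3 -c "
from h import *
z=np.load('/tmp/w_h4.npz');o=dict(position=z['pos'],ee_rot=z['q']);C=cloud('wrist',z['d'],o)
m=(np.hypot(C[...,0]-.596,C[...,1]-.238)<.054)&(z['p'].astype(int).sum(2)>250)&(abs(C[...,2]-.068)<.008); P=C[m]; A=np.c_[P[:,:2]-[.596,.238],np.ones(len(P))]; f=np.linalg.lstsq(A,P[:,2],rcond=None)[0]; print('disc top plane',f)
o=monitor.get_obs();print(o['position'],o['ft_force'].round(1),o['torque'].round(2))"
```

```text
10.3667 [0.5967 0.2387 0.0322] tool y yaw -102.08 [ 0. -0. -1.]
top x -82.25 4299
-81.89798676089303 ((-0.4193305969238281, -1.2302722930908203), (54.79296112060547, 46.42367172241211), 0.6763047575950623)
disc 9952 [-3.59250297e+01 -3.17171028e-02 -2.65127621e+01] ((0.04329504445195198, 0.564670205116272), 56.345184326171875)
disc top plane [-0.00711032  0.00366085  0.06840719]
[0.59666573 0.23868267 0.03220982] [ 0.7 -0.3 -1.4] [ 0.01  0.07 -0.01]
```

View pics/w_h4.png

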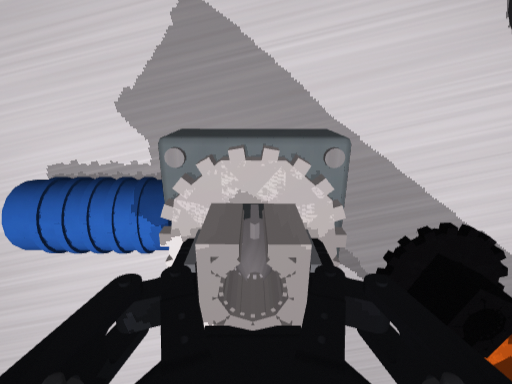

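>>> send_rows --grip '[255, 255, 255, 255, 255]' --pt "0.5 0 0" --pt "1 0 0" --pt "1.5 0 0" --pt "1.5 0 0" --pt "1.5 0 0" --twist '[0, 0, 0, 0, 0]'

```text
clock: 10.83
position: [0.5966, 0.2387, 0.0314]
ee_rot: [0.703, -0.075, -0.703, -0.074]
ft_force: [-3.2, -1.7, 5.7]
grip_width: 0.553
```

>>> send_rows --grip '[200, 120, 60, 0, 0]' --pt "0 0 0" --pt "0 0 0" --pt "0 0 0" --pt "0 0 0" --pt "0 0 0" --twist '[0, 0, 0, 0, 0]'

```text
clock: 11.25
position: [0.5967, 0.2387, 0.0306]
ee_rot: [0.703, -0.074, -0.703, -0.074]
ft_force: [-0.1, 0.9, -0.1]
grip_width: 0.954
```

>>> send_rows --grip '[0, 0, 0, 0, 0]' --pt "0 0 0" --pt "0 0 0" --pt "-10 0 0" --pt "-30 0 0" --pt "-60 0 0" --twist '[0, 0, 0, 0, 0]'

```text
clock: 11.67
position: [0.5951, 0.2379, 0.0895]
ee_rot: [-0.702, 0.075, 0.705, 0.074]
ft_force: [0.1, -0.1, 0.3]
grip_width: 1.0
```

>>> send_rows --grip '[0, 0, 0, 0, 0]' --pt "-35 0 0" --pt "-70 0 0" --pt "-100 0 0" --pt "-120 0 0" --pt "-120 0 0" --twist '[0, 0, 0, 0, 0]'

```text
clock: 12.08
position: [0.5982, 0.2401, 0.2169]
ee_rot: [0.706, -0.073, -0.701, -0.076]
ft_force: [-0.0, 0.9, 0.5]
grip_width: 1.002
```

```bash
python3 cogw.py e1; python3 -c "
from h import *
z=np.load('/tmp/w_e1.npz');o=dict(position=z['pos'],ee_rot=z['q']);C=cloud('wrist',z['d'],o)
r=np.hypot(C[...,0]-.596,C[...,1]-.238); w=z['p'].astype(int).sum(2)>250
for k,a in (('disc',w&(r<.054)&(abs(C[...,2]-.068)<.006)),('top',w&(r<.04)&(abs(C[...,2]-.114)<.006))):
    P=C[a]; A=np.c_[P[:,:2]-[.596,.238],np.ones(len(P))]; print(k,len(P),np.linalg.lstsq(A,P[:,2],rcond=None)[0].round(4),cv2.minAreaRect((P[:,:2]*1000).astype(np.float32)),cv2.minEnclosingCircle((P[:,:2]*1000).astype(np.float32)))
ims=[]
u,v=map(int,proj('wrist',[.596,.238,.1],o)); ims.append(z['p'][v-60:v+60,u-60:u+60])
_,p,d=cam('side'); u,v=map(int,proj('side',[.5955,.238,.08])); ims.append(p[v-60:v+60,u-60:u+60])
cv2.imwrite('pics/end.png',np.hstack([cv2.resize(i,(400,400),interpolation=cv2.INTER_CUBIC) for i in ims]))
"
```

```text
12.0833 [0.5982 0.2401 0.2169] tool y yaw -102.08 [ 0.007  0.003 -1.   ]
disc 3173 [-0.0004 -0.0007  0.0673] ((596.2034301757812, 238.10720825195312), (106.32804107666016, 107.50152587890625), 47.69691848754883) ((595.986572265625, 237.946044921875), 53.98900604248047)
top 1254 [-6.000e-04 -1.000e-04  1.132e-01] ((596.129150390625, 238.5696563720703), (47.72634506225586, 48.387611389160156), 77.36962127685547) ((596.0474853515625, 238.7473907470703), 33.70926284790039)
```

View pics/end.png

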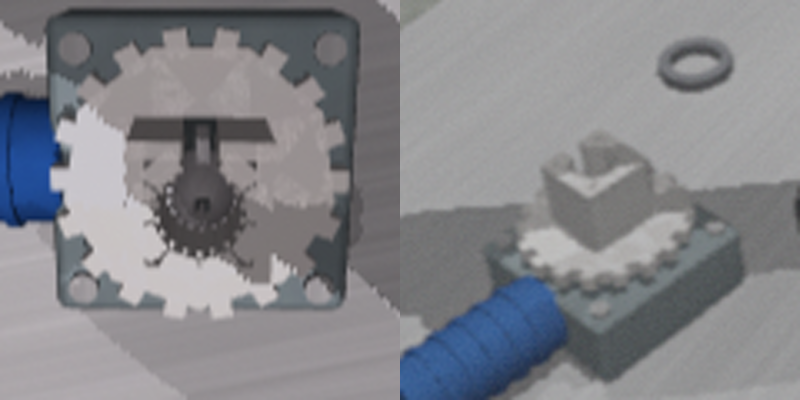

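The wrist view shows the cog centred on the hub, with the spline in its keyway. The disc top is level at 67.3 mm and the boss top is at 113.2 mm, which matches fully seated once the roughly 0.8 mm bias seen on the bench is allowed for.

```bash
python3 -c "
from h import *
print(manip.hand_in())"
```

```text
the job is handed in; nothing more can be done
None
```

The larger white cog is on the hub, released and handed in at about 12 s. I turned it about 32.5° so its keyway lines up with the master spline, and it sits fully home on the flange. I did not touch the smaller cog.

**Last checks:**
- **Seating:** the disc top is level, with slope under 0.001, at 67.3 mm against 68 nominal. The boss top is at 113.2 mm against 114. The camera read about 0.8 mm low in the same way when the cog lay on the bench.
- **Alignment:** the cog centre is within about 1 mm of the estimated hub axis, and the spline can be seen inside the keyway. The final downward press met about 7 N.
- **After release:** the gripper is open and raised well clear of the cog.

**What disagreed:**
- **Fingertip position:** depth images put the real shut fingertips about 46 mm behind the reported TCP, not at it as the interface text says.
- **First grip attempt:** because of that, the fingers first shut on top of the boss, with about 22 N on the wrist. The cog did not move, and I allowed for the offset from then on.
- **Fixed cameras:** the scene and side cameras differed by about 5–10 mm on positions, so I relied on the wrist camera.

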